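# Close up the specimen cool box

## Robot

A 7-joint arm with a two-finger parallel gripper is mounted at the origin on the work surface. World frame = base frame: x ahead of the robot, y to its left, z up, the work surface at z = 0. Lengths are in m, angles in rad, forces in N, time in s.
With the tool pointing down it reaches from about 0.425 to 1.025 m from the base axis. Payload 9.4 kg.
Tool frame: the origin (TCP) lies on the centre line of the jaws, within the pads' length; the fingertips stand 17 mm ahead of it and the grasp point (between the pads) lies 2 mm behind it (env.finger_overhang is the distance from the TCP to the fingertips, in m); z points along the fingers, x is the direction in which the jaws open and shut, and the axes are right-handed (so a half turn about z gives the same grasp; the last joint's range is limited). The gripper opens to 93 mm and grips with 3 to 60 N. Pads are 15 mm wide; open, the fingers measure 128 mm over their backs; the gripper's body (75 mm by 188 mm) begins 65 mm behind the grasp point.
Start: joints at [1.038, 0.599, -0.003, 1.599, 0.002, 0.943, -0.08], TCP at [0.319, -0.651, 0.236] pointing down, gripper open.
Joint ranges: [-2.57, 2.57], [-0.35, 1.97], [-1.29, 1.29], [0.11, 2.56], [-1.05, 4.19], [0.11, 1.86], [-2.63, 2.63]. Speed limits (rad/s): [2.22, 2.22, 3.01, 3.01, 3.14, 3.14, 3.14].

## Interface

Orientations are given as a 3x3 rotation matrix whose columns are the frame's x, y, z axes.
In Python, from station import read_state, camera, order, env gives the robot as it stands.
- The arm moves only by the tool arm_command, never from a script. Its argument "series" is a list of rows, each an object with "rotation": the turn, a rotation vector about the tool's x, y, z in rad, a list of three; "translation": the shift along the tool's x, y, z in cm, a list of three; "claw": the opening, from 0 (shut) to 1 (fully open). A call has 1 to 20 rows; each row shifts and turns the pose as measured when the row begins, along the tool's axes as they then stand; what a row does not reach is not made up. A row lasts 1/8 s, in which the tool goes at most 62.5 mm and 10.7 degrees, less where a joint would pass 70% of its speed; a pose out of reach is approached as far as the arm can. A call is refused whole if a number of a shift passes 6.25 or a number of a turn 0.188, either way. A call with a gripper value outside its range is refused whole. The fingers move at their own pace and stop on an object; "squeeze" is the grip in N (left out, the last holds). Time passes only in rows, so rows that do not move let the fingers close. It gives the time, the measured TCP pose, the force and the opening at its end, in the units of the state.
- read_state(): the state, without advancing time (a new reading comes with each control period).
- camera(name): name is "scene" or "top"; returns a dict with "frame" (384x512x3 uint8, red, green, blue), "mtx" (3x3 intrinsics, pixels), "world_to_cam" (4x4, takes a point from world to camera coordinates). Camera axes: x right, y down, z forward; pixel columns grow to the right and rows downward; lengths in m; the calibration is good to about 2 mm. A picture is of the moment at which its call begins. There is no depth.
- order.hand_in(): hands the job in, once; it reports no verdict.
The state is a dict: "time_s": time; "joint_positions": joint angles; "qd": joint speeds; "effort": joint torques, N m; "eef_pos": TCP position; "tcp_rot": TCP orientation; "wrist_force": force on the tool from outside, world axes, zero at the start; "torque": the same for the moment, N m; "width": finger opening in m.
Only numpy, scipy, OpenCV 4.12 (cv2) and the standard library are available. Lean on these libraries where they do the work, as an engineer would, in place of code of your own. Each camera call takes 0.05 s, during which the arm holds its last target.

## Task

Close up the specimen cool box on the bench: with your fingers, first push the upright metal flap inside it down until it lies flat over the vials, then push the open lid over until it is fully shut on top of it. Leave the vials and everything else standing where they are.

Things in the scene. Friction and masses are not known exactly. Their poses are not given: they have to be found in the camera images.
- coolbox: Grey insulated specimen box, fixed to the bench, outer size 170 (its x) x 200 (its y) x 95 high, walls 14 thick. Origin: centre of its underside, on the bench; z up. The lid is hinged along its +y top edge, the flap inside along its -y wall; both hinges run along its x axis.
- lid (a joint): Angle of the box's lid, rad: 0 = shut flat on the rim, 1.57 = standing upright, more = leaning outward (stop at 2.0). A flat grey plate 170 x 200 x 16 thick, 350 g, on a stiff hinge (about 0.55 N m of friction) that stays wherever it is left; about 2 to 6 N at the free edge moves it. Hinge line on the underside of the plate; it shuts by swinging its free edge from +y over towards the box's -y. The top of the shut lid is 112 above the bench.
- flap (a joint): Angle of the retaining flap inside the box, rad: 0 = lying flat over the vials, 1.57 = standing upright, more = leaning outward (stop at 1.85). An aluminium plate 130 wide x 145 long x 5 thick, 90 g, stiff hinge (about 0.11 N m of friction), stays wherever it is left; about 1 N at the free edge moves it. Hinge line in the middle of its thickness; it folds down by swinging its free edge towards the box's +y. Flat, its top is 79 above the bench, 16 below the rim of the box.
- lid_hinge (a point): Middle of the lid's hinge line: at x 0, y +100, z 96 of the coolbox; axes as the coolbox.
- lid_edge (a point): Middle of the lid's free edge, on its underside, 200 from the hinge line.
- flap_hinge (a point): Middle of the flap's hinge line: at x 0, y -82, z 76.5 of the coolbox; axes as the coolbox.
- flap_edge (a point): Middle of the flap's free edge, mid-thickness, 145 from the hinge line.
- vial0: Loose clear vial with white cap, diameter 17, height 44, standing in a 20 mm square hole of the rack inside the coolbox, its cap 68 above the bench and 6 below the lying flap. Origin: centre of its underside. To be left alone.
- vial1: Loose clear vial with white cap, diameter 17, height 44, standing in a 20 mm square hole of the rack inside the coolbox, its cap 68 above the bench and 6 below the lying flap. Origin: centre of its underside. To be left alone.
- vial2: Loose clear vial with white cap, diameter 17, height 44, standing in a 20 mm square hole of the rack inside the coolbox, its cap 68 above the bench and 6 below the lying flap. Origin: centre of its underside. To be left alone.
- jar: Loose bystander: amber glass jar with black cap, diameter 56, height 70, standing close to the coolbox on its flap side (mm). Origin: centre of its underside. To be left alone.
- beaker: Loose bystander: open glass beaker, diameter 66, height 80, standing close to the coolbox on its lid side (mm). Origin: centre of its underside. To be left alone.
- tip_tray: Loose bystander: open clear tray 100 x 75 x 45 high, left part of the bench (mm). Origin: centre of its underside. To be left alone.
- reagent: Loose bystander: glass bottle with blue cap, diameter 70, height 130, beyond the coolbox (mm). Origin: centre of its underside. To be left alone.
- dish: Loose bystander: flat round dish, diameter 90, height 16, right part of the bench (mm). Origin: centre of its underside. To be left alone.
- tubebox: Loose bystander: cardboard box 130 x 130 x 50 high, right part of the bench (mm). Origin: centre of its underside. To be left alone.

How it is judged:
On the way, in this order (a step that is already met when the one before it is completed fails the run):
1. the flap lies flat over the vials while the lid still stands open (value of joint flap below 0.07 rad and value of joint lid above 1 rad), for 0.2 s.
2. the lid is shut over the flap (value of joint lid below 0.05 rad and value of joint flap below 0.07 rad), for 0.2 s.
At the end, for the whole second after the job is handed in: The lid is shut (within 0.05 rad, about 10 mm at its free edge) and at rest, the flap under it lies flat (within 0.07 rad, about 10 mm at its free edge), every vial is within 15 mm and every bystander within 30 mm of where it started (all of step 2 and velocity of joint lid between -0.05 and 0.05 rad/s and distance of each of vial0, vial1, vial2 from where it was at the start of the episode below 0.015 m and distance of each of jar, beaker, tip_tray, reagent, dish, tubebox from where it was at the start of the episode below 0.03 m); the robot touches nothing.
It fails at once if the lid is brought down onto the flap while the flap is still up (value of joint lid below 0.8 rad and value of joint flap above 0.3 rad).
It fails at once if a vial is lifted or moved out of its place (more than 15 mm) (distance of any of vial0, vial1, vial2 from where it was at the start of the episode above 0.015 m).
It fails at once if a bystander is lifted, carried or pushed away (more than 30 mm) (distance of any of jar, beaker, tip_tray, reagent, dish, tubebox from where it was at the start of the episode above 0.03 m).
It also fails if it takes over 54 s, if anything falls off the work surface, if the arm or the gripper's body presses on something with over 40 N, if the wrist force passes 120 N, or if a joint passes its speed limit or range.

## Working session

There is one attempt and no reset: what is moved stays moved. The work goes in short steps, Python scripts to look and compute and a tool call to move; the robot and the scene stay as the last step left them, time stands still between calls to the robot, and variables do not carry over. Pictures are saved under pics/ and viewed, and the job is handed in when it is done.

Besides the shell and the picture viewer there is one more tool, called after ">>>" in YAML: its name, and indented under it one key for each argument. arm_command: Moves the arm, as the interface text tells. Its arguments: {"type":"object","properties":{"series":{"type":"array"},"squeeze":{"type":"number"}},"required":["series"]}

```bash
mkdir -p pics; ls; python3 - <<'E'
from station import read_state,camera,order,env
import cv2,numpy as np
print(read_state())
for n in("scene","top"):
    c=camera(n); cv2.imwrite(f"pics/{n}0.png",c["frame"][:,:,::-1]); np.savez(f"{n}0.npz",**c)
    print(n,c["mtx"].round(1).tolist(),c["world_to_cam"].round(4).tolist())
E
```

```text
pics
{'time_s': 0.0, 'joint_positions': array([ 1.03830251,  0.60012763, -0.00255882,  1.60010184,  0.0017903 ,
        0.94289161, -0.07979691]), 'qd': array([-0.00033276, -0.00083557,  0.00218299,  0.00181778,  0.00165425,
        0.00100446,  0.00073495]), 'effort': array([ 1.16941492e-04, -7.65076947e+01,  1.49732698e+00, -2.52354079e+01,
       -5.24364912e-02,  1.69571489e-02,  1.53731662e-04]), 'eef_pos': array([ 0.31892809, -0.65058568,  0.23476792]), 'tcp_rot': array([[ 4.40236341e-01, -8.97881593e-01, -7.80782619e-04],
       [-8.97880644e-01, -4.40237016e-01,  1.31129372e-03],
       [-1.52111590e-03,  1.23770453e-04, -9.99998835e-01]]), 'wrist_force': array([ 0.34224258,  0.35270604, -0.98955629]), 'torque': array([ 0.02639628, -0.01443393,  0.02303119]), 'width': 0.09330225786967504}
scene [[355.1, 0.0, 254.4], [0.0, 355.1, 193.1], [0.0, 0.0, 1.0]] [[0.0707, 0.9975, -0.0019, -0.0412], [0.8037, -0.0581, -0.5922, -0.393], [-0.5908, 0.0403, -0.8058, 1.504], [0.0, 0.0, 0.0, 1.0]]
top [[419.1, 0.0, 257.9], [0.0, 419.1, 181.6], [0.0, 0.0, 1.0]] [[0.0268, -0.9996, 0.0073, -0.0525], [-0.9979, -0.0272, -0.0583, 0.5411], [0.0585, -0.0057, -0.9983, 1.5164], [0.0, 0.0, 0.0, 1.0]]
```

View pics/scene0.png

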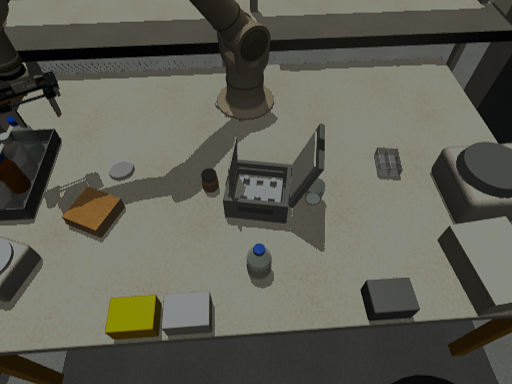

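View pics/top0.png

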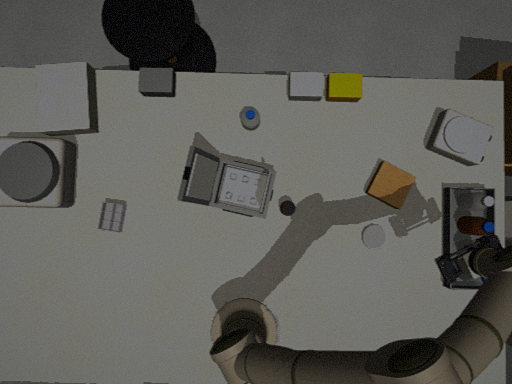

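```bash
python3 - <<'E'
import cv2,numpy as np
for n,(x0,y0,x1,y1) in dict(scene=(190,110,340,250),top=(165,120,305,225)).items():
    f=np.load(f"{n}0.npz")["frame"][y0:y1,x0:x1,::-1]
    f=cv2.resize(f,None,fx=5,fy=5,interpolation=cv2.INTER_CUBIC)[:600]
    f=cv2.convertScaleAbs(f,alpha=1.5)
    for i in range(0,f.shape[1],100): cv2.putText(f,str(x0+i//5),(i,10),0,.4,(0,0,255));cv2.line(f,(i,0),(i,6),(0,0,255))
    for i in range(0,f.shape[0],100): cv2.putText(f,str(y0+i//5),(0,i+4),0,.4,(0,0,255))
    cv2.imwrite(f"pics/{n}0z.png",f)
E
```

```text
(no output)
```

View pics/scene0z.png

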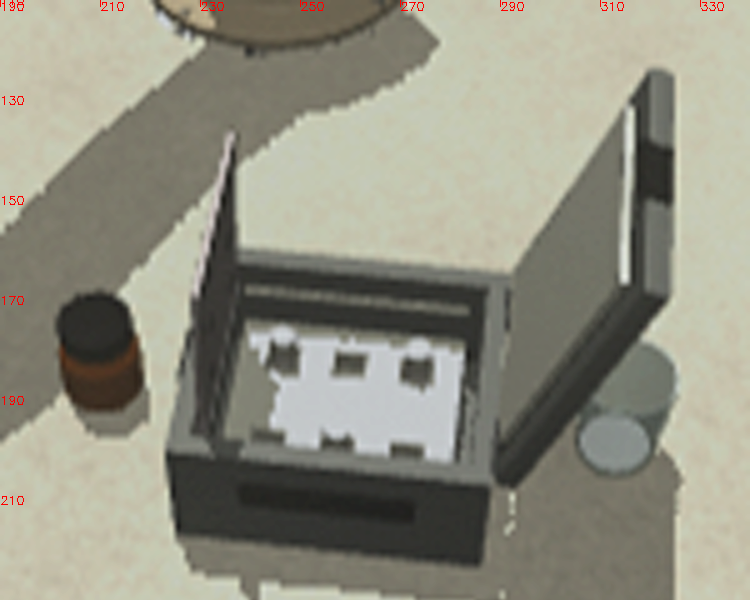

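View pics/top0z.png

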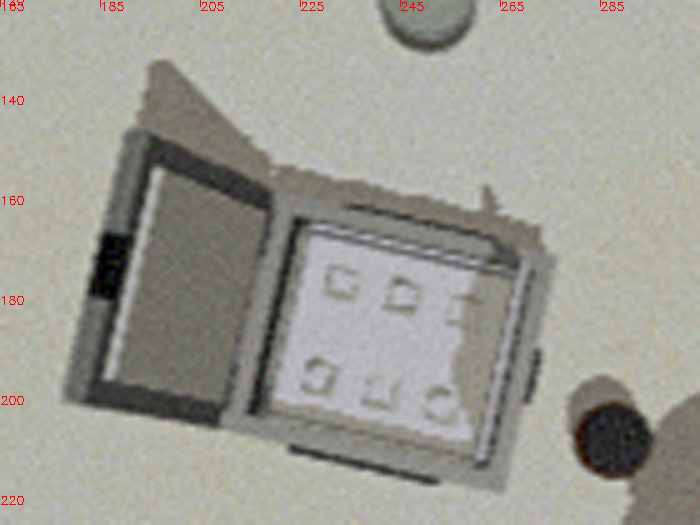

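```bash
cat >h.py <<'E'
import numpy as np,cv2
def ray(n,u,v,tag="0"):
    d=np.load(f"{n}{tag}.npz");T=d["world_to_cam"];K=d["mtx"]
    R=T[:3,:3];o=-R.T@T[:3,3];r=R.T@np.linalg.inv(K)@[u,v,1];return o,r/np.linalg.norm(r)
def onz(n,u,v,z,tag="0"):
    o,r=ray(n,u,v,tag);return o+r*(z-o[2])/r[2]
def tri(a,b):
    A=[];B=[]
    for o,r in(a,b):
        P=np.eye(3)-np.outer(r,r);A.append(P);B.append(P@o)
    x=np.linalg.lstsq(np.vstack(A),np.hstack(B),rcond=None)[0];return x,[np.linalg.norm(P@x-b) for P,b in zip(A,B)]
E
python3 - <<'E'
from h import *
np.set_printoptions(precision=4,suppress=True)
T=lambda x,y:(165+x/5,120+y/5)
S=lambda x,y:(190+x/5,110+y/5)
mf=onz("top",*T(553,262),.095);mn=onz("top",*T(503,492),.095);pn=onz("top",*T(222,425),.096);pf=onz("top",*T(277,192),.096)
print("top -y far,near,+y near,far",mf,mn,pn,pf, [np.linalg.norm(a-b) for a,b in((mf,mn),(mn,pn),(pn,pf),(pf,mf))])
a=onz("scene",*S(166,455),.095);b=onz("scene",*S(490,482),.095);c=onz("scene",*S(238,250),.095)
print("scene -y far, +y far,-y near",a,b,c,np.linalg.norm(a-b),np.linalg.norm(a-c))
# lid free edge underside corners: far, near
print("lid far",tri(ray("top",*T(148,140)),ray("scene",*S(632,288))))
print("lid near",tri(ray("top",*T(92,402)),ray("scene",*S(645,75))))
print("flap near top",tri(ray("top",*T(483,462)),ray("scene",*S(233,135))))
print("flap far",onz("top",*T(527,262),.2),onz("scene",*S(195,290),.2))
print("jar",onz("top",*T(613,441),.07),"beaker",onz("scene",*S(615,443),.08))
E
```

```text
top -y far,near,+y near,far [ 0.5712 -0.0979  0.095 ] [ 0.4111 -0.0673  0.095 ] [0.4521 0.1278 0.096 ] [0.6147 0.0951 0.096 ] [np.float64(0.1629850272594058), np.float64(0.19936503236858705), np.float64(0.16583877170648856), np.float64(0.19782119352745997)]
scene -y far, +y far,-y near [ 0.5822 -0.0948  0.095 ] [0.6161 0.0991 0.095 ] [ 0.4194 -0.044   0.095 ] 0.19687160516324928 0.1705308344598603
lid far (array([0.6238, 0.1585, 0.2785]), [np.float64(0.0002764220628125078), np.float64(0.00027642206281219)])
lid near (array([0.4644, 0.1906, 0.276 ]), [np.float64(0.003335852119499854), np.float64(0.003335852119500291)])
flap near top (array([ 0.4332, -0.0469,  0.2148]), [np.float64(0.004062436334280714), np.float64(0.00406243633428067)])
flap far [ 0.5622 -0.0762  0.2   ] [ 0.5418 -0.0698  0.2   ]
jar [ 0.4482 -0.1444  0.07  ] beaker [0.5825 0.1826 0.08  ]
```

```bash
cat >>h.py <<'E'
TH=-0.2065; C=np.array([.514,.017,0.])
X=np.array([np.cos(TH),np.sin(TH),0]);Y=np.array([-X[1],X[0],0]);Z=np.array([0,0,1.])
def w(b): return C+b[0]*X+b[1]*Y+b[2]*Z
def go(*bs,yaw=True):
    """bs: box-frame fingertip points; prints tool-axis shift in cm from current / successive"""
    from station import read_state
    s=read_state();R=s["tcp_rot"];p=s["eef_pos"]
    tip=p+R[:,2]*.017; d=tip-C
    print("t",s["time_s"],"tip box",np.round([d@X,d@Y,d[2]],4),"F",s["wrist_force"].round(1),"w",round(s["width"],3))
    D=np.column_stack([X,-Y,-Z]); rv=cv2.Rodrigues(R.T@D)[0].ravel();print("turn needed",rv.round(3))
    cur=tip
    for b in bs:
        q=w(b);print(b,"shift cm",(D.T@(q-cur)*100).round(2));cur=q
E
python3 - <<'E'
from h import *
go((0,-.17,.28))
E
```

```text
t 0.1 tip box [-0.054  -0.6935  0.2179] F [ 0.9  0.5 -0.6] w 0.093
turn needed [-0.     0.001 -0.908]
(0, -0.17, 0.28) shift cm [  5.4  -52.35  -6.21]
```

>>> arm_command:
  series:
    - {"rotation":[0,0,-0.182],"translation":[0,0,0],"claw":0}
    - {"rotation":[0,0,-0.182],"translation":[0,0,0],"claw":0}
    - {"rotation":[0,0,-0.182],"translation":[0,0,0],"claw":0}
    - {"rotation":[0,0,-0.182],"translation":[0,0,-1],"claw":0}
    - {"rotation":[0,0,-0.182],"translation":[0,0,-1],"claw":0}
  squeeze: 20

```text
time_s: 0.72
eef_pos: [0.3185, -0.6489, 0.2517]
tcp_rot: [[0.984, -0.178, -0.004], [-0.178, -0.984, 0.007], [-0.005, -0.006, -1.0]]
wrist_force: [-0.9, 0.1, 0.1]
width: 0.0478
```

```bash
python3 - <<'E'
from h import *
go((0,-.17,.28))
E
```

```text
t 0.725 tip box [-0.0549 -0.6917  0.2347] F [-0.9  0.1  0.1] w 0.048
turn needed [-0.006  0.006  0.028]
(0, -0.17, 0.28) shift cm [  5.49 -52.17  -4.53]
```

>>> arm_command:
  series:
    - {"rotation":[0,0,0],"translation":[0.6,-5.5,-1],"claw":0}
    - {"rotation":[0,0,0],"translation":[0.6,-5.5,-1],"claw":0}
    - {"rotation":[0,0,0],"translation":[0.6,-5.5,-1],"claw":0}
    - {"rotation":[0,0,0],"translation":[0.6,-5.5,-1],"claw":0}
    - {"rotation":[0,0,0],"translation":[0.6,-5.5,-0.5],"claw":0}
    - {"rotation":[0,0,0],"translation":[0.6,-5.5,0],"claw":0}
    - {"rotation":[0,0,0],"translation":[0.6,-5.5,0],"claw":0}
    - {"rotation":[0,0,0],"translation":[0.6,-5.5,0],"claw":0}

```text
time_s: 1.72
eef_pos: [0.4442, -0.2161, 0.298]
tcp_rot: [[0.983, -0.183, -0.005], [-0.183, -0.983, 0.008], [-0.007, -0.006, -1.0]]
wrist_force: [0.2, 0.1, -0.3]
width: 0.0004
```

```bash
python3 - <<'E'
from h import *
go((0,-.17,.28),(0,-.13,.195))
E
```

```text
t 1.725 tip box [-0.0207 -0.2423  0.281 ] F [ 0.2  0.1 -0.3] w 0.0
turn needed [-0.006  0.007  0.023]
(0, -0.17, 0.28) shift cm [ 2.07 -7.23  0.1 ]
(0, -0.13, 0.195) shift cm [-0.  -4.   8.5]
```

>>> arm_command:
  series:
    - {"rotation":[0,0,0.023],"translation":[1.1,-5,0],"claw":0}
    - {"rotation":[-0.006,0.006,0],"translation":[1,-4,3],"claw":0}
    - {"rotation":[0,0,0],"translation":[0,-2,3],"claw":0}
    - {"rotation":[0,0,0],"translation":[0,0,2.5],"claw":0}
    - {"rotation":[0,0,0],"translation":[0,0,0],"claw":0}

```text
time_s: 2.35
eef_pos: [0.4881, -0.1034, 0.2118]
tcp_rot: [[0.98, -0.199, 0.001], [-0.199, -0.98, 0.001], [0.001, -0.001, -1.0]]
wrist_force: [-0.2, 0.4, 0.3]
width: 0.0006
```

```bash
python3 - <<'E'
from h import *
from station import camera
for n in("scene","top"):
    c=camera(n); np.savez(f"{n}1.npz",**c)
    f=c["frame"][100:250,180:340,::-1]; cv2.imwrite(f"pics/{n}1z.png",cv2.convertScaleAbs(cv2.resize(f,None,fx=4,fy=4,interpolation=cv2.INTER_CUBIC),alpha=1.5))
go((0,-.13,.195))
r=.115
pr=[]
for phi in np.linspace(1.57,0,9):
    pr.append((0,-.082+r*np.cos(phi)-.0025*np.sin(phi)-.0075,.0765+r*np.sin(phi)+.0025*np.cos(phi)))
go(*pr)
E
```

```text
t 2.45 tip box [ 0.0005 -0.1234  0.1965] F [-0.1 -0.3  0.9] w 0.0
turn needed [-0.001 -0.004  0.006]
(0, -0.13, 0.195) shift cm [-0.05  0.66  0.15]
t 2.45 tip box [ 0.0005 -0.1234  0.1965] F [-0.1 -0.3  0.9] w 0.0
turn needed [-0.001 -0.004  0.006]
(0, np.float64(-0.09190842163559526), np.float64(0.1915019543539378)) shift cm [-0.05 -3.14  0.5 ]
(0, np.float64(-0.06943765048525463), np.float64(0.1897640813848247)) shift cm [ 0.   -2.25  0.17]
(0, np.float64(-0.04773708517079593), np.float64(0.18367793124038476)) shift cm [-0.   -2.17  0.61]
(0, np.float64(-0.027639823631961876), np.float64(0.17347715493720786)) shift cm [ 0.   -2.01  1.02]
(0, np.float64(-0.009917411998535448), np.float64(0.15955336650003507)) shift cm [-0.   -1.77  1.39]
(0, np.float64(0.00474977553622476), np.float64(0.14244110866046494)) shift cm [-0.   -1.47  1.71]
(0, np.float64(0.01579865669589127), np.float64(0.12279733143541681)) shift cm [ 0.   -1.1   1.96]
(0, np.float64(0.022805058192939286), np.float64(0.1013761714152424)) shift cm [-0.   -0.7   2.14]
(0, np.float64(0.025500000000000002), np.float64(0.079)) shift cm [ 0.   -0.27  2.24]
```

View pics/scene1z.png

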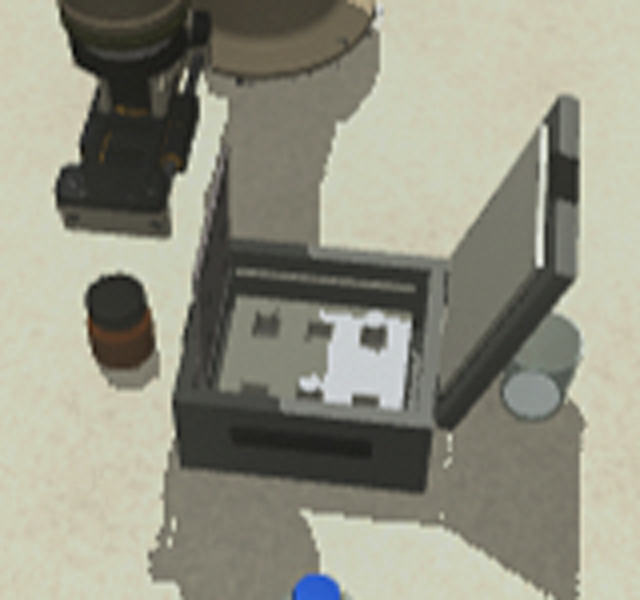

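View pics/top1z.png

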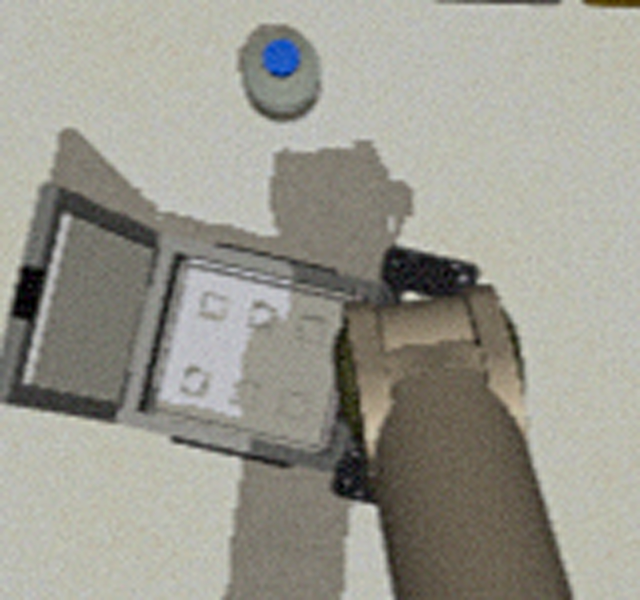

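>>> arm_command:
  series:
    - {"rotation":[0,0,0],"translation":[0,-1.6,0.3],"claw":0}
    - {"rotation":[0,0,0],"translation":[0,-1.5,0.2],"claw":0}
    - {"rotation":[0,0,0],"translation":[0,-1.1,0.1],"claw":0}
    - {"rotation":[0,0,0],"translation":[0,-1.1,0.1],"claw":0}
    - {"rotation":[0,0,0],"translation":[0,-1.1,0.3],"claw":0}
    - {"rotation":[0,0,0],"translation":[0,-1.1,0.3],"claw":0}

```text
time_s: 3.2
eef_pos: [0.506, -0.0268, 0.2025]
tcp_rot: [[0.979, -0.202, 0.008], [-0.202, -0.979, -0.001], [0.008, -0.001, -1.0]]
wrist_force: [0.2, -0.3, -1.2]
width: 0.0003
```

```bash
cat >>h.py <<'E'
def lift(phi,r,hy,hz,off,sgn,hw=.0075):
    # fingertip corner on face; sgn=+1 flap (towards +y), -1 lid
    return (0,hy+sgn*(r*np.cos(phi)-off*np.sin(phi)-hw),hz+r*np.sin(phi)+off*np.cos(phi))
E
python3 - <<'E'
from h import *
np.set_printoptions(suppress=True)
go(*[tuple(map(float,lift(p,.115,-.082,.0765,.0025,1))) for p in (.98,.785,.59,.39,.2,0)])
E
```

```text
t 3.2 tip box [ 0.0013 -0.0445  0.1855] F [ 0.2 -0.3 -1.2] w 0.0
turn needed [-0.001 -0.008  0.003]
(0.0, -0.027518650548114934, 0.17339975397349217) shift cm [-0.13 -1.7   1.21]
(0.0, -0.00991741199853545, 0.15955336650003507) shift cm [-0.   -1.76  1.38]
(0.0, 0.004667275539236862, 0.14255886933272055) shift cm [ 0.   -1.46  1.7 ]
(0.0, 0.0159140708457831, 0.12253394038880686) shift cm [ 0.   -1.12  2.  ]
(0.0, 0.022710983124755127, 0.10179713948603515) shift cm [-0.   -0.68  2.07]
(0.0, 0.02550000000000001, 0.079) shift cm [-0.   -0.28  2.28]
```

>>> arm_command:
  series:
    - {"rotation":[0,0,0],"translation":[-0.1,-0.9,0.6],"claw":0}
    - {"rotation":[0,0,0],"translation":[0,-0.9,0.6],"claw":0}
    - {"rotation":[0,-0.008,0],"translation":[0,-0.9,0.7],"claw":0}
    - {"rotation":[0,0,0],"translation":[0,-0.9,0.7],"claw":0}

```text
time_s: 3.7
eef_pos: [0.5132, 0.0114, 0.1747]
tcp_rot: [[0.979, -0.202, 0.0], [-0.202, -0.979, 0.001], [-0.0, -0.001, -1.0]]
wrist_force: [0.2, -0.6, 1.2]
width: 0.0006
```

```bash
python3 - <<'E'
from h import *
from station import camera
for n in("scene",):
    c=camera(n); np.savez(f"{n}2.npz",**c)
    f=c["frame"][100:250,180:340,::-1]; cv2.imwrite(f"pics/{n}2z.png",cv2.convertScaleAbs(cv2.resize(f,None,fx=4,fy=4,interpolation=cv2.INTER_CUBIC),alpha=1.5))
go(*[tuple(map(float,lift(p,.115,-.082,.0765,.0025,1))) for p in (.59,.39,.2,0)])
E
```

```text
t 3.75 tip box [ 0.     -0.0042  0.157 ] F [-0.3  0.6 -0.3] w 0.0
turn needed [-0.002  0.001  0.004]
(0.0, 0.004667275539236862, 0.14255886933272055) shift cm [-0.   -0.89  1.45]
(0.0, 0.0159140708457831, 0.12253394038880686) shift cm [ 0.   -1.12  2.  ]
(0.0, 0.022710983124755127, 0.10179713948603515) shift cm [-0.   -0.68  2.07]
(0.0, 0.02550000000000001, 0.079) shift cm [-0.   -0.28  2.28]
```

View pics/scene2z.png

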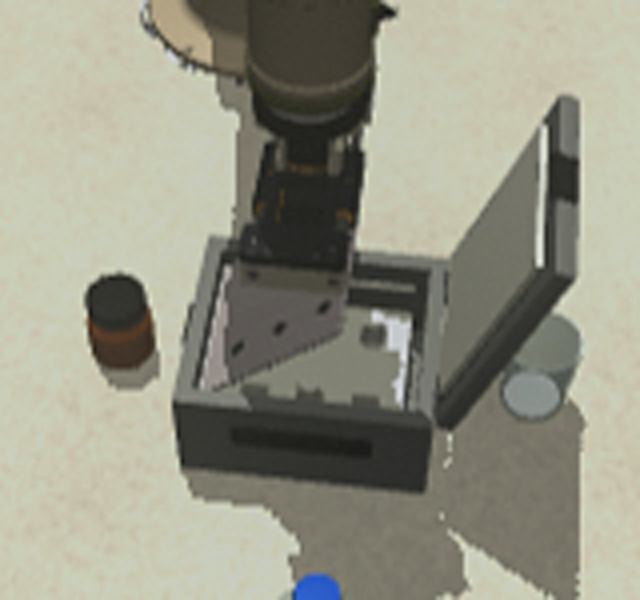

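The flap is folding properly (its face runs from about (215,385) to (345,325) in the zoom) and the lid is untouched. I'll continue down.

>>> arm_command:
  series:
    - {"rotation":[0,0,0],"translation":[0,-0.9,1.4],"claw":0}
    - {"rotation":[0,0,0],"translation":[0,-0.6,1],"claw":0}
    - {"rotation":[0,0,0],"translation":[0,-0.5,1],"claw":0}
    - {"rotation":[0,0,0],"translation":[0,-0.4,1],"claw":0}
    - {"rotation":[0,0,0],"translation":[0,-0.3,1.1],"claw":0}
    - {"rotation":[0,0,0],"translation":[0,-0.2,1],"claw":0}
    - {"rotation":[0,0,0],"translation":[0,-0.1,0.7],"claw":0}

```text
time_s: 4.62
eef_pos: [0.5196, 0.0441, 0.0968]
tcp_rot: [[0.98, -0.201, -0.001], [-0.201, -0.98, 0.002], [-0.001, -0.002, -1.0]]
wrist_force: [-0.2, -1.5, 0.9]
width: 0.0008
```

```bash
python3 - <<'E'
from h import *
go((0,.0255,.079))
E
```

```text
t 4.625 tip box [-0.0001  0.0277  0.0798] F [-0.2 -1.5  0.9] w 0.001
turn needed [-0.002  0.001  0.004]
(0, 0.0255, 0.079) shift cm [0.01 0.22 0.08]
```

Press until force shows the stop.

>>> arm_command:
  series:
    - {"rotation":[0,0,0],"translation":[0,0,0.2],"claw":0}
    - {"rotation":[0,0,0],"translation":[0,0,0.2],"claw":0}
    - {"rotation":[0,0,0],"translation":[0,0,0.1],"claw":0}

```text
time_s: 5.0
eef_pos: [0.5196, 0.0442, 0.096]
tcp_rot: [[0.98, -0.201, 0.002], [-0.201, -0.98, -0.001], [0.003, 0.0, -1.0]]
wrist_force: [-4.7, -1.1, 16.0]
width: 0.0
```

```bash
python3 - <<'E'
from h import *
go((0,.0255,.079))
E
```

```text
t 5.0 tip box [-0.      0.0278  0.079 ] F [-4.7 -1.1 16. ] w 0.0
turn needed [ 0.    -0.003  0.004]
(0, 0.0255, 0.079) shift cm [0.   0.23 0.  ]
```

>>> arm_command:
  series:
    - {"rotation":[0,0,0],"translation":[0,0,-3],"claw":0}
    - {"rotation":[0,0,0],"translation":[0,0,-5],"claw":0}
    - {"rotation":[0,0,0],"translation":[0,0,-6],"claw":0}
    - {"rotation":[0,0,0],"translation":[0,0,-6],"claw":0}
    - {"rotation":[0,0,0],"translation":[0,0,-5],"claw":0}
    - {"rotation":[0,0,0],"translation":[0,0,0],"claw":0}

```text
time_s: 5.75
eef_pos: [0.5191, 0.0445, 0.3541]
tcp_rot: [[0.979, -0.202, 0.004], [-0.202, -0.979, -0.0], [0.004, -0.001, -1.0]]
wrist_force: [0.3, -0.2, -0.3]
width: 0.0005
```

```bash
python3 - <<'E'
from h import *
from station import camera
for n in("scene",):
    c=camera(n); np.savez(f"{n}3.npz",**c)
    f=c["frame"][100:250,180:340,::-1]; cv2.imwrite(f"pics/{n}3z.png",cv2.convertScaleAbs(cv2.resize(f,None,fx=4,fy=4,interpolation=cv2.INTER_CUBIC),alpha=1.5))
go((0,.03,.33),(0,.24,.33),(0,.24,.225))
E
```

```text
t 5.8 tip box [-0.0015  0.0273  0.3351] F [ 0.1 -0.5 -1.5] w 0.001
turn needed [ 0.001 -0.001  0.004]
(0, 0.03, 0.33) shift cm [ 0.15 -0.27  0.51]
(0, 0.24, 0.33) shift cm [ -0. -21.   0.]
(0, 0.24, 0.225) shift cm [ 0.   0.  10.5]
```

View pics/scene3z.png

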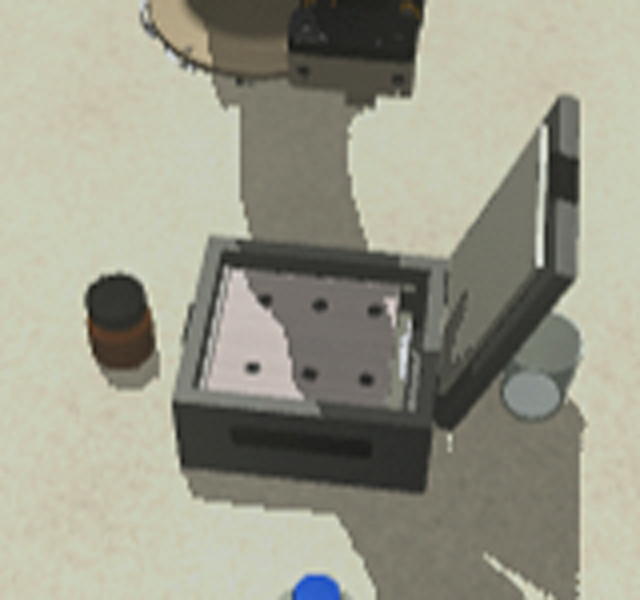

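The flap lies flat in the box (from about (205,265) to (400,405)) and the lid is still open. Next I cross over to the outer side of the lid.

>>> arm_command:
  series:
    - {"rotation":[0,0,0],"translation":[0.1,-5,0],"claw":0}
    - {"rotation":[0,0,0],"translation":[0,-6,0],"claw":0}
    - {"rotation":[0,0,0],"translation":[0,-6,0],"claw":0}
    - {"rotation":[0,0,0],"translation":[0,-6,0],"claw":0}
    - {"rotation":[0,0,0],"translation":[0,0,0],"claw":0}

```text
time_s: 6.42
eef_pos: [0.5653, 0.2721, 0.3412]
tcp_rot: [[0.978, -0.207, -0.01], [-0.207, -0.978, -0.006], [-0.008, 0.008, -1.0]]
wrist_force: [0.9, -0.8, 0.7]
width: 0.0002
```

```bash
python3 - <<'E'
from h import *
go((0,.24,.33),(0,.24,.225))
E
```

```text
t 6.425 tip box [-0.0022  0.26    0.3242] F [ 0.9 -0.8  0.7] w 0.0
turn needed [ 0.008  0.008 -0.002]
(0, 0.24, 0.33) shift cm [ 0.22  2.   -0.58]
(0, 0.24, 0.225) shift cm [ 0.   0.  10.5]
```

>>> arm_command:
  series:
    - {"rotation":[0.008,0.008,0],"translation":[0.2,0,4],"claw":0}
    - {"rotation":[0,0,0],"translation":[0,0,4],"claw":0}
    - {"rotation":[0,0,0],"translation":[0,0.5,1],"claw":0}
    - {"rotation":[0,0,0],"translation":[0,0.5,0],"claw":0}

```text
time_s: 6.92
eef_pos: [0.563, 0.2577, 0.2439]
tcp_rot: [[0.978, -0.207, -0.007], [-0.207, -0.978, -0.005], [-0.005, 0.006, -1.0]]
wrist_force: [0.5, -0.2, 0.4]
width: 0.0007
```

```bash
python3 - <<'E'
from h import *
from station import camera
for n in("scene","top"):
    c=camera(n); np.savez(f"{n}4.npz",**c)
    f=c["frame"][100:250,180:340,::-1]; cv2.imwrite(f"pics/{n}4z.png",cv2.convertScaleAbs(cv2.resize(f,None,fx=4,fy=4,interpolation=cv2.INTER_CUBIC),alpha=1.5))
go((0,.195,.225),*[tuple(map(float,lift(p,.14,.1,.096,.016,-1))) for p in np.linspace(1.57,0,9)])
E
```

```text
t 7.025 tip box [-0.0008  0.2457  0.2282] F [0.9 0.6 1.5] w 0.001
turn needed [ 0.005  0.004 -0.003]
(0, 0.195, 0.225) shift cm [0.08 5.07 0.32]
(0.0, 0.12338850918740671, 0.2360126968378286) shift cm [ 0.    7.16 -1.1 ]
(0.0, 0.09578207161798005, 0.23642325361005512) shift cm [-0.    2.76 -0.04]
(0.0, 0.06862549246706243, 0.23144287601816338) shift cm [-0.    2.72  0.5 ]
(0.0, 0.042961329373740524, 0.221262763795931) shift cm [-0.    2.57  1.02]
(0.0, 0.019774845214277886, 0.20627373766142645) shift cm [0.   2.32 1.5 ]
(0.0, -4.3816740714214264e-05, 0.18705123547124267) shift cm [-0.    1.98  1.92]
(0.0, -0.01573380596942195, 0.16433322081016574) shift cm [0.   1.57 2.27]
(0.0, -0.02669277421447927, 0.13899185211899795) shift cm [-0.    1.1   2.53]
(0.0, -0.0325, 0.112) shift cm [0.   0.58 2.7 ]
```

View pics/scene4z.png

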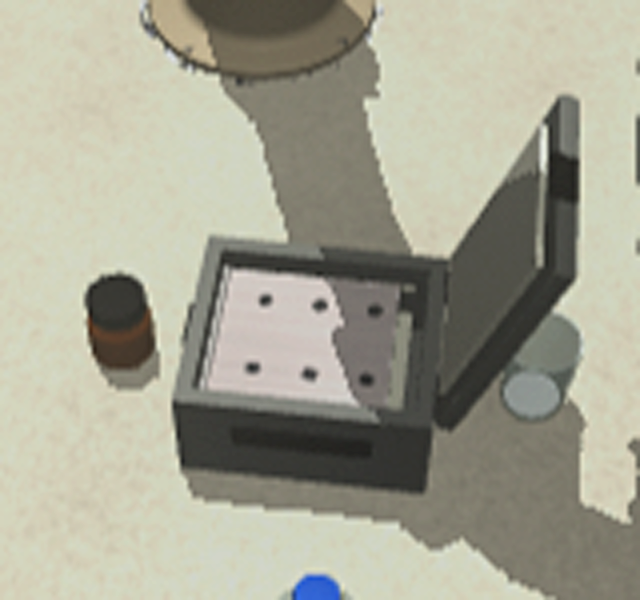

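View pics/top4z.png

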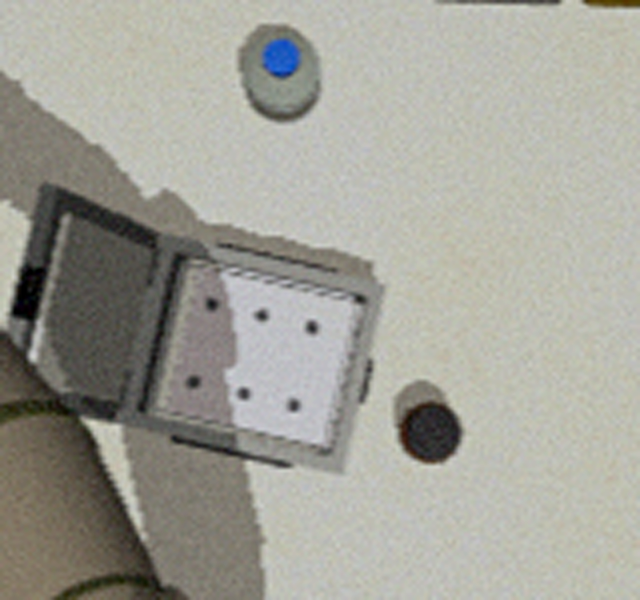

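>>> arm_command:
  series:
    - {"rotation":[0,0,0],"translation":[0,2.5,-0.2],"claw":0}
    - {"rotation":[0,0,0],"translation":[0,2,-0.2],"claw":0}
    - {"rotation":[0,0,0],"translation":[0,1.5,-0.2],"claw":0}
    - {"rotation":[0,0,0],"translation":[0,1.5,-0.2],"claw":0}
    - {"rotation":[0,0,0],"translation":[0,1.5,0],"claw":0}
    - {"rotation":[0,0,0],"translation":[0,1.5,0],"claw":0}

```text
time_s: 7.78
eef_pos: [0.5447, 0.1568, 0.261]
tcp_rot: [[0.979, -0.204, 0.009], [-0.204, -0.979, 0.006], [0.008, -0.008, -1.0]]
wrist_force: [0.3, 4.1, 2.3]
width: 0.0005
```

```bash
python3 - <<'E'
from h import *
go(*[tuple(map(float,lift(p,.14,.1,.096,.016,-1))) for p in np.linspace(1.57,0,9)])
E
```

```text
t 7.775 tip box [0.0016 0.1432 0.244 ] F [0.3 4.1 2.3] w 0.001
turn needed [-0.008 -0.008  0.001]
(0.0, 0.12338850918740671, 0.2360126968378286) shift cm [-0.16  1.98  0.8 ]
(0.0, 0.09578207161798005, 0.23642325361005512) shift cm [-0.    2.76 -0.04]
(0.0, 0.06862549246706243, 0.23144287601816338) shift cm [-0.    2.72  0.5 ]
(0.0, 0.042961329373740524, 0.221262763795931) shift cm [-0.    2.57  1.02]
(0.0, 0.019774845214277886, 0.20627373766142645) shift cm [0.   2.32 1.5 ]
(0.0, -4.3816740714214264e-05, 0.18705123547124267) shift cm [-0.    1.98  1.92]
(0.0, -0.01573380596942195, 0.16433322081016574) shift cm [0.   1.57 2.27]
(0.0, -0.02669277421447927, 0.13899185211899795) shift cm [-0.    1.1   2.53]
(0.0, -0.0325, 0.112) shift cm [0.   0.58 2.7 ]
```

Contact is made (4 N) and the lid is moving. I continue along the arc.

>>> arm_command:
  series:
    - {"rotation":[0,0,0],"translation":[-0.1,1.3,0.4],"claw":0}
    - {"rotation":[-0.008,-0.008,0],"translation":[0,1.3,0.2],"claw":0}
    - {"rotation":[0,0,0],"translation":[0,1.4,0.1],"claw":0}
    - {"rotation":[0,0,0],"translation":[0,1.4,0.1],"claw":0}
    - {"rotation":[0,0,0],"translation":[0,1.4,0.2],"claw":0}
    - {"rotation":[0,0,0],"translation":[0,1.4,0.4],"claw":0}

```text
time_s: 8.52
eef_pos: [0.5257, 0.0712, 0.2452]
tcp_rot: [[0.979, -0.205, -0.001], [-0.205, -0.979, 0.0], [-0.001, -0.0, -1.0]]
wrist_force: [2.1, 3.8, -0.2]
width: 0.0008
```

```bash
python3 - <<'E'
from h import *
from station import camera
for n in("scene",):
    c=camera(n); np.savez(f"{n}5.npz",**c)
    f=c["frame"][100:250,180:340,::-1]; cv2.imwrite(f"pics/{n}5z.png",cv2.convertScaleAbs(cv2.resize(f,None,fx=4,fy=4,interpolation=cv2.INTER_CUBIC),alpha=1.5))
go(*[tuple(map(float,lift(p,.14,.1,.096,.016,-1))) for p in np.linspace(1.57,0,9)[2:]])
E
```

```text
t 8.575 tip box [1.000e-04 5.280e-02 2.274e-01] F [ 1.   0.3 -1.1] w 0.0
turn needed [ 0.002  0.003 -0.002]
(0.0, 0.06862549246706243, 0.23144287601816338) shift cm [-0.01 -1.58 -0.4 ]
(0.0, 0.042961329373740524, 0.221262763795931) shift cm [-0.    2.57  1.02]
(0.0, 0.019774845214277886, 0.20627373766142645) shift cm [0.   2.32 1.5 ]
(0.0, -4.3816740714214264e-05, 0.18705123547124267) shift cm [-0.    1.98  1.92]
(0.0, -0.01573380596942195, 0.16433322081016574) shift cm [0.   1.57 2.27]
(0.0, -0.02669277421447927, 0.13899185211899795) shift cm [-0.    1.1   2.53]
(0.0, -0.0325, 0.112) shift cm [0.   0.58 2.7 ]
```

View pics/scene5z.png

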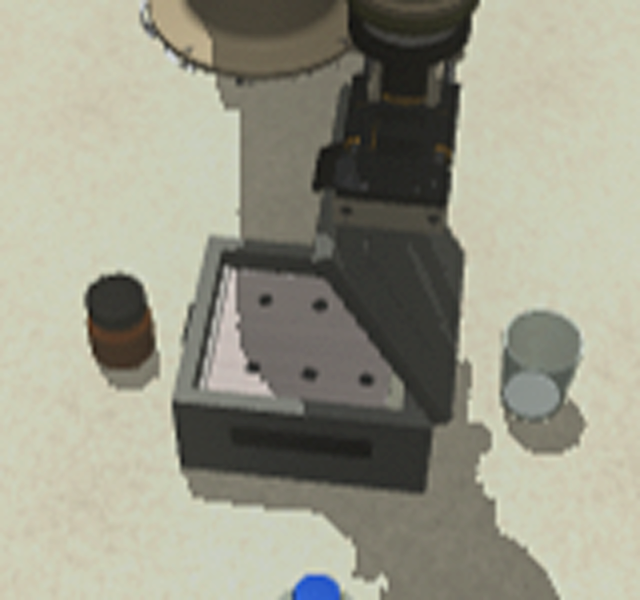

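>>> arm_command:
  series:
    - {"rotation":[0,0,0],"translation":[0,1,0.6],"claw":0}
    - {"rotation":[0,0,0],"translation":[0,1.2,0.7],"claw":0}
    - {"rotation":[0,0,0],"translation":[0,1.2,0.8],"claw":0}
    - {"rotation":[0,0,0],"translation":[0,1,0.9],"claw":0}
    - {"rotation":[0,0,0],"translation":[0,1,1],"claw":0}

```text
time_s: 9.2
eef_pos: [0.5128, 0.0121, 0.2021]
tcp_rot: [[0.978, -0.207, -0.003], [-0.207, -0.978, -0.002], [-0.003, 0.003, -1.0]]
wrist_force: [1.4, 1.8, 0.1]
width: 0.0003
```

```bash
python3 - <<'E'
from h import *
go(*[tuple(map(float,lift(p,.14,.1,.096,.016,-1))) for p in np.linspace(1.57,0,9)[5:]])
E
```

```text
t 9.2 tip box [-0.0002 -0.0051  0.1851] F [1.4 1.8 0.1] w 0.0
turn needed [ 0.003  0.003 -0.002]
(0.0, -4.3816740714214264e-05, 0.18705123547124267) shift cm [ 0.02 -0.51 -0.2 ]
(0.0, -0.01573380596942195, 0.16433322081016574) shift cm [0.   1.57 2.27]
(0.0, -0.02669277421447927, 0.13899185211899795) shift cm [-0.    1.1   2.53]
(0.0, -0.0325, 0.112) shift cm [0.   0.58 2.7 ]
```

>>> arm_command:
  series:
    - {"rotation":[0,0,0],"translation":[0,0.8,1],"claw":0}
    - {"rotation":[0,0,0],"translation":[0,0.7,1.1],"claw":0}
    - {"rotation":[0,0,0],"translation":[0,0.5,1.2],"claw":0}
    - {"rotation":[0,0,0],"translation":[0,0.4,1.2],"claw":0}
    - {"rotation":[0,0,0],"translation":[0,0.2,1.2],"claw":0}

```text
time_s: 9.82
eef_pos: [0.5061, -0.0168, 0.1407]
tcp_rot: [[0.978, -0.208, -0.005], [-0.208, -0.978, -0.003], [-0.004, 0.004, -1.0]]
wrist_force: [1.1, -0.6, 2.1]
width: 0.0001
```

```bash
python3 - <<'E'
from h import *
go((0,-.04,.112))
E
```

```text
t 9.825 tip box [-0.0009 -0.0348  0.1237] F [ 1.1 -0.6  2.1] w 0.0
turn needed [ 0.004  0.004 -0.003]
(0, -0.04, 0.112) shift cm [0.09 0.52 1.17]
```

>>> arm_command:
  series:
    - {"rotation":[0,0,0],"translation":[0,0.3,0.6],"claw":0}
    - {"rotation":[0,0,0],"translation":[0,0,0.4],"claw":0}
    - {"rotation":[0,0,0],"translation":[0,0,0.3],"claw":0}
    - {"rotation":[0,0,0],"translation":[0,0,0.2],"claw":0}

```text
time_s: 10.32
eef_pos: [0.5048, -0.02, 0.1291]
tcp_rot: [[0.978, -0.207, -0.004], [-0.207, -0.978, -0.008], [-0.002, 0.008, -1.0]]
wrist_force: [-8.4, -0.4, 32.8]
width: 0.0003
```

```bash
python3 - <<'E'
from h import *
go((0,-.04,.112))
E
```

```text
t 10.325 tip box [-0.0015 -0.0383  0.1121] F [-8.4 -0.4 32.8] w 0.0
turn needed [ 0.008  0.002 -0.002]
(0, -0.04, 0.112) shift cm [0.15 0.17 0.01]
```

Tip height is 0.112 with 33 N, so the lid is on its stop. Retreat straight up and verify.

>>> arm_command:
  series:
    - {"rotation":[0,0,0],"translation":[0,0,-2],"claw":0}
    - {"rotation":[0,0,0],"translation":[0,0,-5],"claw":0}
    - {"rotation":[0,0,0],"translation":[0,0,-6],"claw":0}
    - {"rotation":[0,0,0],"translation":[0,0,-6],"claw":0}
    - {"rotation":[0,0,0],"translation":[0,5,0],"claw":0}
    - {"rotation":[0,0,0],"translation":[0,6,0],"claw":0}
    - {"rotation":[0,0,0],"translation":[0,6,0],"claw":0}
    - {"rotation":[0,0,0],"translation":[0,6,0],"claw":0}
    - {"rotation":[0,0,0],"translation":[0,0,0],"claw":0}

```text
time_s: 11.45
eef_pos: [0.4565, -0.2481, 0.3293]
tcp_rot: [[0.979, -0.202, -0.002], [-0.202, -0.979, -0.01], [0.0, 0.01, -1.0]]
wrist_force: [0.8, 0.8, -0.1]
width: 0.0006
```

```bash
python3 - <<'E'
from h import *
from station import camera
for n in("scene","top"):
    c=camera(n); np.savez(f"{n}6.npz",**c)
    f=c["frame"][100:250,180:340,::-1]; cv2.imwrite(f"pics/{n}6z.png",cv2.convertScaleAbs(cv2.resize(f,None,fx=4,fy=4,interpolation=cv2.INTER_CUBIC),alpha=1.5))
go()
E
```

```text
t 11.55 tip box [-0.0013 -0.2668  0.3126] F [ 0.5  0.7 -0.1] w 0.001
turn needed [ 0.009 -0.001  0.009]
```

View pics/scene6z.png

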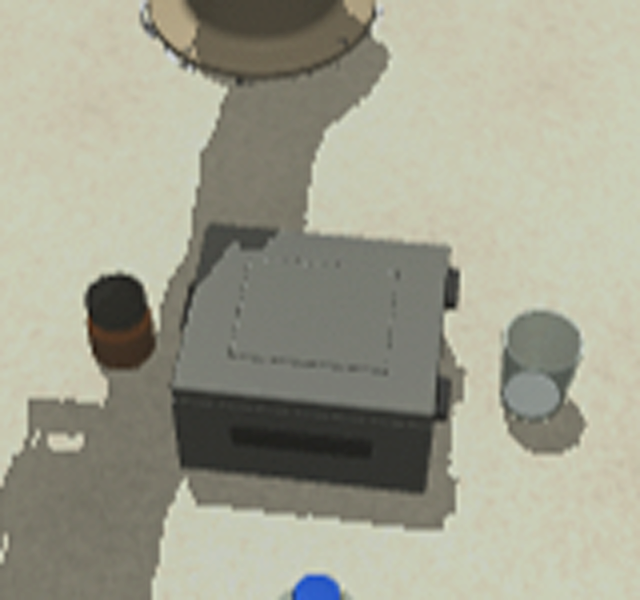

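View pics/top6z.png

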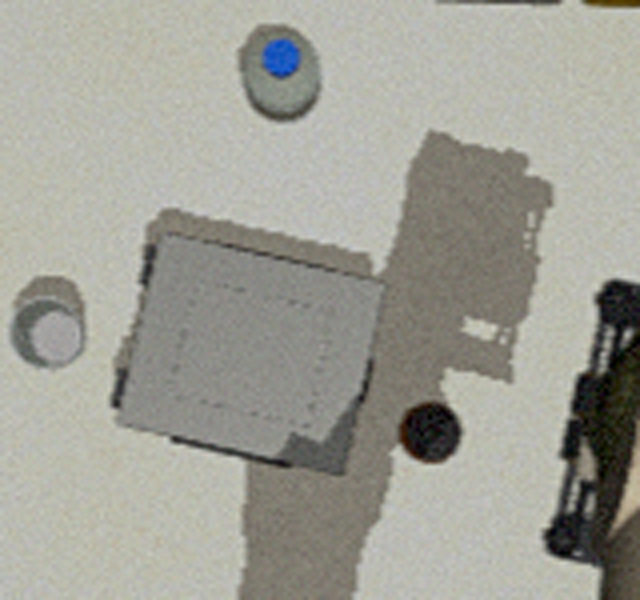

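The lid lies flat on the box, and the jar and beaker are where they were. I'll check the height of the free-edge corner, then hand in.

```bash
python3 - <<'E'
from h import *
from station import order
print(tri(ray("top",276,170.5,"6"),ray("scene",223.3,196.8,"6")))
print(order.hand_in())
E
```

```text
(array([ 0.57662623, -0.09593281,  0.10910431]), [np.float64(0.002543094366876196), np.float64(0.0025430943668761272)])
the job is handed in; nothing more can be done
None
```

I closed the cool box and handed the job in at about 11.6 s of the 54 s allowed. `hand_in` gives no verdict, so I only have my own checks.

**What I did:** With the fingers shut, I pushed the flap over its arc until it pressed on its stop. I then went over the lid, pushed it round from its outer side and pressed it shut. Finally I backed the arm clear.

**Checks that passed:**
- **Flap:** the fingertips stopped at 79 mm with about 16 N of force, which is the height given for the flat flap. The picture afterwards showed it flat with the lid still open.
- **Lid:** the fingertips stopped at 112 mm with about 33 N, the height given for the shut lid. After the arm had backed off, I measured one corner of the lid's free edge at 109 mm from the two camera views. That 3 mm difference is about the same as the 2.5 mm by which the two views disagreed.
- **Bystanders:** the jar, beaker and reagent bottle looked unmoved by eye in the last pictures. I did not measure their positions.
- **Arm:** at the end it was touching nothing.

**Not checked:**
- **Vials:** they could not be seen once the flap was down; nothing touched them directly.
- **Tip tray, dish and tubebox:** I did not look at these again, but the arm passed well above the bench.

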